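Zero the digital square at the hook line of the mug shelf

ROBOT

A 6-joint arm with a two-finger parallel gripper is mounted at the origin on the work surface. World frame = base frame: x ahead of the robot, y to its left, z up, the work surface at z = 0. Lengths are in m, angles in rad, forces in N, time in s.
With the tool pointing down it reaches from about 0.3 to 0.95 m from the base axis. Payload 3.1 kg.
Tool frame: the origin (TCP) lies at the centre of the arm's flange, where the gripper is bolted on; the fingertips stand 173 mm ahead of it and the grasp point (between the pads) lies 155 mm ahead of it; z points along the fingers, y is the line along which they close (so a half turn about z gives the same grasp; the last joint's range is limited). The gripper opens to 85 mm and grips with 20 to 120 N. Pads are 22 mm wide; open, the fingers measure 114 mm over their backs; the gripper's body (76 mm by 85 mm) begins 54 mm behind the grasp point. The pads swing forward as they close: fully open they stand 13 mm farther back than shut.
Start: joints at [-1.203, 0.308, 1.634, -0, 1.2, -0.07], TCP at [0.265, -0.566, 0.405] pointing down, gripper open.
Joint ranges: [-3.06, 3.06], [-0.79, 1.96], [0.05, 2.63], [-1.19, 4.34], [0.05, 2.64], [-2.94, 2.94]. Speed limits (rad/s): [2.79, 2.79, 3.14, 3.14, 3.14, 3.14].

INTERFACE

Orientations are given as [roll, pitch, yaw] about the fixed x, y, z axes, in that order (R = Rz(yaw) Ry(pitch) Rx(roll)).
In Python, from rig import sense, snapshot, camera_model, close_job gives the robot as it stands. The module is installed in compiled form; this text tells all that it offers.
- The arm moves only by the tool send_rows, never from a script. Its argument "steps" is a list of rows, each a list of 7 numbers: the turn, a rotation vector about the tool's x, y, z in degrees, then the shift along the tool's x, y, z in cm, then the closure, from 0 (fully open) to 1 (shut). A call has 1 to 5 rows; each row is the pose to reach, as a shift and turn from the pose commanded when the call began, along the tool's axes at that moment; what a row does not reach only later rows make up. A row lasts 1/12 s, in which the tool goes at most 41.7 mm and 7.16 degrees, less where a joint would pass 70% of its speed; a pose out of reach is approached as far as the arm can. A call with a gripper value outside its range is refused whole. The fingers move at their own pace and stop on an object; "force" is the grip in N (left out, the last holds). Time passes only in rows, so rows that repeat a pose let the fingers close. It gives the time, the measured TCP pose, the force, the opening and the grip force at its end, in the units of the state.
- sense(): the state, without advancing time (a new reading comes with each control period).
- snapshot(name): name is "scene" or "top" or "wrist"; returns (picture, depth): 384x512x3 uint8, red, green, blue; 384x512 float32, m along the optical axis (not along the pixel's ray), 0 where there is no reading.
- camera_model(name): a dict with "intrinsics" (3x3 intrinsics, pixels), "k1" (the pictures are not rectified: a ray, as slopes to the right and down, at radius r is drawn at 1 + k1 r^2 times it, then the intrinsics apply), "R" (3x3) and "t" (3): a world point X has camera coordinates R X + t. Camera axes: x right, y down, z forward; pixel columns grow to the right and rows downward; lengths in m; the calibration is good to about 2 mm. A picture is of the moment at which its call begins: read the wrist's pose just before it. camera_model takes no time and is no camera call; for the wrist camera it gives the pose at the moment of the call.
- close_job(): hands the job in; it is judged then, once.
The state is a dict: "t": time; "joint_positions": joint angles; "dq": joint speeds; "tau": joint torques, N m; "eef_pos": TCP position; "eef_rot": TCP orientation; "ft_force": force on the tool from outside, world axes, zero at the start; "ft_torque": the same for the moment, N m; "width": finger opening in m; "finger_force": force on a finger pad.
Only numpy, scipy, OpenCV 4.12 (cv2) and the standard library are available. Lean on these libraries where they do the work, as an engineer would, in place of code of your own. Each camera call takes 0.05 s, during which the arm holds its last target. There are 200 camera calls.

TASK

A new mug hook is to be fitted to the shelf board, and its place is marked by the red line. Get the digital square out from under the little riser shelf and lay it in place: stock standing on the table, its inner face flush along its whole length against the board's front edge, and blade lying over the board under the hanging mugs so that it hides the red line. Let go of it, then press the red zero button on it fully down and release it, leaving the square flush, and leave the mugs, bowl, tin, stopper and jar alone.

Things in the scene. Friction and masses are not known exactly. Their poses are not given: they have to be found in the camera images.
- board: White laminated shelf board lying fixed on the table, 220 (x) x 400 (y) x 18 mm. Origin: centre of its underside. Its front edge is the upright face at its own x = -110 mm, towards the robot
- rack: Steel mug rail fixed on the board; same origin and axes as the board. Posts 12 mm thick at (75, +-190) mm, bar at 280 mm height, four hooks towards -x. Four enamel mugs hang from them, lying cylinders 74 mm in diameter and length, axis along y, centred at x = 6, y = -132, -44, 44, 132 mm, 180 to 257 mm above the table: a gripper pointing down cannot work below them, the blade fits there easily
- line: Red line drawn on the board's top, 3 mm wide, square to the front edge, from the edge 130 mm inwards. Origin: its end at the front edge, 18 mm above the table; x runs along the line away from the edge
- line_near (a point): Point of the red line 5 mm in from the board's front edge
- line_far (a point): Point of the red line 125 mm in from the board's front edge
- square: Loose digital try square, 0.25 to 0.45 kg. Origin: centre of the stock's underside; x along the blade, z up. Blue stock 32 (x) x 100 (y) x 28 mm high, inner face at x = +16 mm. Aluminium blade from x = 16 to 156 mm, 30 mm wide, 5 mm thick, underside at z = 19 mm (1 mm above the board). Black readout head on top, 28 (x) x 34 (y) mm, z = 28 to 58 mm: the grip
- face_l (a point): On the square's inner stock face, at its +y end (own x 16, y 50, z 9 mm)
- face_r (a point): On the square's inner stock face, at its -y end (own x 16, y -50, z 9 mm)
- button_top (a point): Middle of the top of the red zero button, 20 mm in diameter, on the readout head; 66.5 mm above the stock's underside when released; it is pressed straight down
- zero_button (a joint): Travel of the button, m: 0 released, 0.005 fully down; its spring needs about 1.5 N to start and 4 N fully down
- riser: Fixed little wooden bench, 150 (x) x 200 (y) x 92 mm high, open to front and back: a 12 mm top over an 80 mm high space between two 12 mm side walls (at own y = +-94 mm). Origin: centre of its footprint; its front is its -x side, out of which 105 to 130 mm of the blade stick at the start; stock and head stand under the top. Three pots to 160 mm height on the rear half of the top
- kettle: Fixed electric kettle, 150 mm in diameter, 215 mm high, with a handle to 110 mm at its own +x side. Origin: centre of its underside. Kettle and riser stand one left, one right of the board
- bowl: Blue ceramic bowl on the board, 100 mm in diameter, 50 mm high. Origin: centre of its underside
- tin: Steel tea tin with screw lid on the board, 72 mm in diameter, 100 mm high. Origin: centre of its underside
- stopper: Green glass carafe stopper on the board, 34 mm in diameter, 50 mm high. Origin: centre of its underside
- jar: Amber jar on the table, 58 mm in diameter, 70 mm high. Origin: centre of its underside
- mug0 (a joint): Swing of the hanging mug at the board's own y = -132 mm about its hook, rad; 0 hanging straight
- mug1 (a joint): Swing of the hanging mug at the board's own y = -44 mm about its hook, rad; 0 hanging straight
- mug2 (a joint): Swing of the hanging mug at the board's own y = 44 mm about its hook, rad; 0 hanging straight
- mug3 (a joint): Swing of the hanging mug at the board's own y = 132 mm about its hook, rad; 0 hanging straight

How it is judged:
By the outcome, as a careful person would: the job done as asked, in the order asked, and still so for the second after the job is handed in, with the robot touching nothing.
It also fails if it takes over 67 s, if anything falls off the work surface, if the arm or the gripper's body presses on something with over 40 N, if the wrist force passes 120 N, or if a joint passes its speed limit or range.

## Working session

There is one attempt and no reset: what is moved stays moved. The work goes in short steps, Python scripts to look and compute and a tool call to move; the robot and the scene stay as the last step left them, time stands still between calls to the robot, and variables do not carry over. Pictures are saved under pics/ and viewed, at most 10 in all, crops included, and the job is handed in when it is done.

Besides the shell and the picture viewer there is one more tool, called after "Request:" in YAML: its name, and indented under it one key for each argument. send_rows: Moves the arm, as the interface text tells. Its arguments: {"type":"object","properties":{"steps":{"type":"array","items":{"type":"array","items":{"type":"number"}}},"force":{"type":"number"}},"required":["steps"]}

```bash
mkdir -p pics
cat > h.py <<'E'
import numpy as np, cv2
from rig import sense, snapshot, camera_model, close_job
from scipy.spatial.transform import Rotation as Ro
def save(name,fn):
    m=camera_model(name); p,d=snapshot(name)
    cv2.imwrite('pics/'+fn+'.png',p[...,::-1]); np.savez('pics/'+fn+'.npz',p=p,d=d,K=m['intrinsics'],k1=m['k1'],R=m['R'],t=m['t'])
def load(fn): return np.load('pics/'+fn+'.npz')
def ray(s,u,v):
    K=s['K']; a=np.array([(u-K[0,2])/K[0,0],(v-K[1,2])/K[1,1]]); b=a.copy()
    for _ in range(20): b=a/(1+s['k1']*(b@b))
    return np.array([b[0],b[1],1.])
def pix(s,u,v,z=None):
    "world point from depth, or on plane z"
    r=ray(s,u,v); R,t=s['R'],s['t']
    if z is None:
        return R.T@(r*s['d'][int(round(v)),int(round(u))]-t)
    c=-R.T@t; w=R.T@r
    return c+w*(z-c[2])/w[2]
def proj(s,X):
    c=s['R']@np.asarray(X)+s['t']; a=c[:2]/c[2]; a=a*(1+s['k1']*(a@a))
    return s['K'][:2,:2]@a+s['K'][:2,2]
E
python3 - <<'E'
from h import *
save('scene','s0'); save('top','t0')
a=cv2.imread('pics/s0.png');b=cv2.imread('pics/t0.png')
cv2.imwrite('pics/t0b.png',cv2.resize(b,(800,600),interpolation=cv2.INTER_CUBIC))
cv2.imwrite('pics/s0b.png',cv2.resize(a,(800,600),interpolation=cv2.INTER_CUBIC))
s=sense();print(s['eef_pos'],s['eef_rot'],s['t'],s['ft_force'])
for n in('s0','t0'):
    q=load(n);print(-q['R'].T@q['t'],q['R'][2],q['K'],q['k1'])
E
```

```text
[ 0.26482164 -0.56569706  0.40356921] [-3.13950374e+00 -1.74036549e-04  4.37799526e-01] 0.1 [ 0.03259882  0.35353027 -0.10329848]
[0.95194594 0.07068299 1.29721312] [-0.32847353 -0.07050833 -0.94187776] [[418.66118848   0.         255.61450165]
 [  0.         418.66118848 189.31495705]
 [  0.           0.           1.        ]] 0.04820510561288967
[0.35670548 0.00787383 1.36170408] [ 0.18122841 -0.02023673 -0.9832328 ] [[427.04242122   0.         255.87542613]
 [  0.         427.04242122 191.76159284]
 [  0.           0.           1.        ]] -0.041486591610021314
```

View pics/t0b.png

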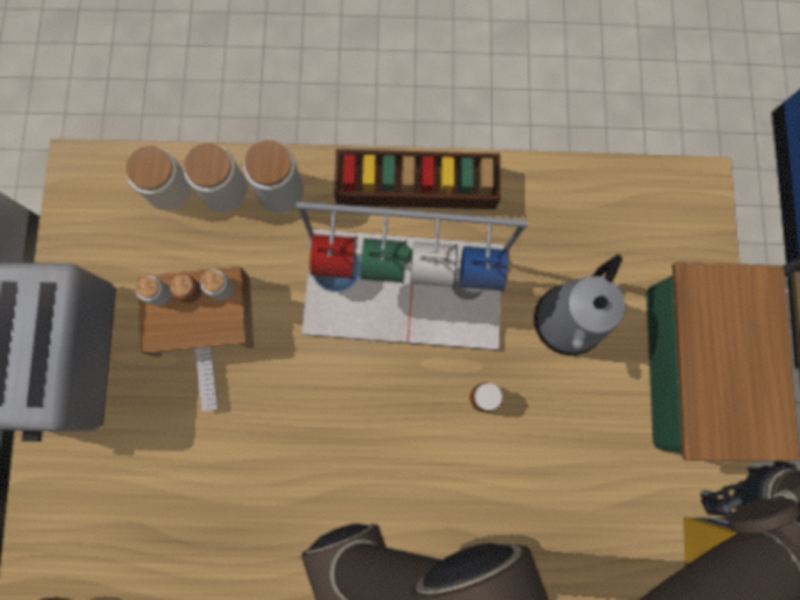

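View pics/s0b.png

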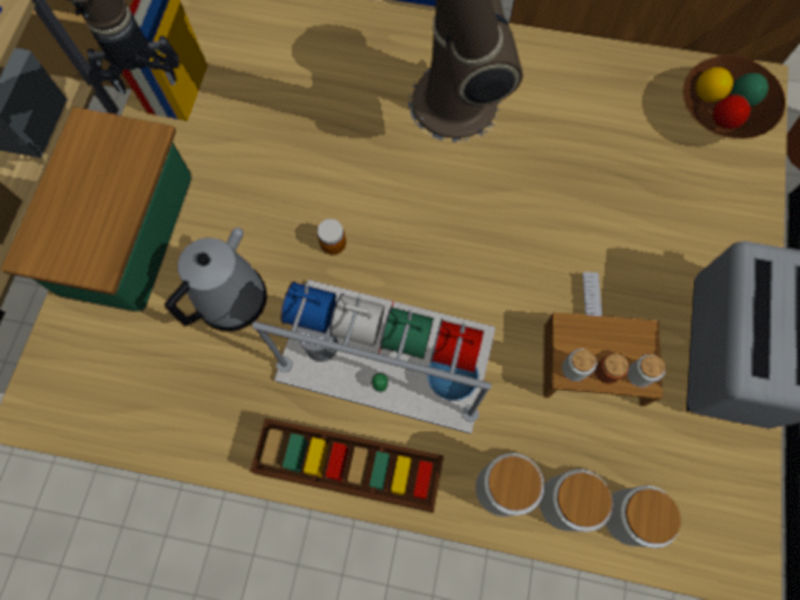

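The top view shows the blade sticking out of the riser at (203,347)–(209,410), the board's front edge from (303,334) to (500,349), and the red line from (411,283) to (408,343). The jar is at (487,397). In the scene view the stopper is at (380,382), the tin at (318,345) and the bowl at (452,380).

Run:
```python
from h import *
np.set_printoptions(precision=4,suppress=True)
t=load('t0');s=load('s0');f=.64
for n,u,v,z in [('blade root',203.5,348,.024),('blade tip',209,411,.024),('tipL',202,411,.024),('tipR',216.5,409,.024),('board FL',303,334,.018),('board FR',500,349,.018),('line far',411.5,284,.018),('line near',408.5,343,.018),('riser FL',142,352,.092),('riser FR',247,346,.092),('jar',488,396,.07),('kettle',597,303,.215)]:
    print(n,pix(t,u*f,v*f,z),pix(t,u*f,v*f))
for n,u,v,z in [('blade tip',592,272,.024),('blade root',594,316,.024),('board FR',308,284,.018),('board FL',493,326,.018),('board BL',472,430,.018),('stopper',380,381,.04),('tin',318,345,.1),('riser F-',553,314,.092),('riser F+',657,321,.092),('bowl',452,385,.05)]:
    print('S',n,pix(s,u*f,v*f,z),pix(s,u*f,v*f))
# red line fit in top
p=t['p'].astype(int);m=(p[...,0]-p[...,1]>50)&(p[...,0]-p[...,2]>50)
ys,xs=np.where(m);k=(xs>255)&(xs<270)&(ys>184)&(ys<222)
P=np.array([pix(t,x,y,.018) for x,y in zip(xs[k],ys[k])]);print(len(P));c=np.polyfit(P[:,0],P[:,1],1);print('line y=',c,P[:,0].min(),P[:,0].max())
```

```text
blade root [0.4954 0.3722 0.024 ] [0.4959 0.3734 0.0194]
blade tip [0.3709 0.3527 0.024 ] [0.3712 0.3582 0.0027]
tipL [0.3706 0.3665 0.024 ] [ 0.3709  0.373  -0.0004]
tipR [0.3752 0.3381 0.024 ] [ 0.3755  0.3441 -0.0004]
board FL [0.529  0.1748 0.018 ] [0.5313 0.1769 0.0007]
board FR [ 0.5073 -0.2252  0.018 ] [ 0.5097 -0.2289 -0.0035]
line far [ 0.6376 -0.0432  0.018 ] [ 0.6377 -0.0432  0.0177]
line near [ 0.5155 -0.0391  0.018 ] [ 0.518  -0.0398 -0.0027]
riser FL [0.4779 0.4702 0.092 ] [0.4779 0.4701 0.0923]
riser FR [0.4941 0.2711 0.092 ] [0.4998 0.282  0.0394]
jar [ 0.41   -0.1923  0.07  ] [ 0.4102 -0.1929  0.0658]
kettle [ 0.5702 -0.364   0.215 ] [ 0.5708 -0.365   0.2118]
S blade tip [0.3747 0.3575 0.024 ] [ 0.3638  0.3629 -0.0001]
S blade root [0.4701 0.3718 0.024 ] [0.4973 0.3548 0.0958]
S board FR [ 0.519  -0.2173  0.018 ] [ 0.6119 -0.1555  0.2925]
S board FL [0.531  0.1752 0.018 ] [ 0.525   0.1767 -0.0004]
S board BL [0.7464 0.1682 0.018 ] [0.7441 0.1693 0.0035]
S stopper [ 0.6937 -0.0245  0.04  ] [ 0.6994 -0.0224  0.0677]
S tin [ 0.6624 -0.1495  0.1   ] [ 0.7069 -0.1157  0.2838]
S riser F- [0.5078 0.2784 0.092 ] [0.509  0.2779 0.0952]
S riser F+ [0.4815 0.4736 0.092 ] [0.4809 0.4741 0.0904]
S bowl [0.6751 0.1139 0.05  ] [0.6683 0.1149 0.0195]
0Traceback (most recent call last):
  File "<stdin>", line 11, in <module>
IndexError: too many indices for array: array is 1-dimensional, but 2 were indexed
```

```bash
cat >> h.py <<'E'
def plan(wps,g=0,maxs=.15,maxa=28):
    "wps: list of (x,y,z,yawdeg) reached in turn; print one (turn,shift) final row per call; yaw interpolated linearly, tool down"
    s=sense(); p=s['eef_pos'].copy(); R=Ro.from_euler('xyz',s['eef_rot']); y=np.degrees(s['eef_rot'][2])
    print('t',round(s['t'],2),'pos',p.round(4),'rpy',np.degrees(s['eef_rot']).round(2),'q',s['joint_positions'].round(2),'F',s['ft_force'].round(1),'w',round(s['width'],4))
    for w in wps:
        q=np.array(w[:3]); y=y+360*round((w[3]-y)/360) if abs(w[3]-y)>200 else y
        n=int(np.ceil(max(np.linalg.norm(q-p)/maxs,abs(w[3]-y)/maxa,1)))
        p0,y0=p,y
        for i in range(1,n+1):
            p1=p0+(q-p0)*i/n; y1=y0+(w[3]-y0)*i/n
            R1=Ro.from_euler('xyz',[180,0,y1],degrees=True)
            print(np.r_[np.degrees((R.inv()*R1).as_rotvec()),R.inv().apply(p1-p)*100].round(2).tolist()+[g]); p,R=p1,R1
        y=w[3]
E
python3 - <<'E'
from h import *
plan([(.407,.359,.36,188.7)])
E
```

```text
t 0.1 pos [ 0.2648 -0.5657  0.4036] rpy [-1.7988e+02 -1.0000e-02  2.5080e+01] q [-1.2   0.31  1.64  0.    1.2  -0.07] F [ 0.   0.4 -0.1] w 0.0857
[-0.12, -0.03, -23.37, 7.44, -11.1, 0.65, 0]
[0.0, 0.0, -23.37, 11.23, -7.24, 0.62, 0]
[0.0, 0.0, -23.37, 13.18, -2.19, 0.62, 0]
[-0.0, 0.0, -23.37, 12.97, 3.22, 0.62, 0]
[-0.0, 0.0, -23.37, 10.63, 8.1, 0.62, 0]
[0.0, 0.0, -23.37, 6.54, 11.65, 0.62, 0]
[0.0, 0.0, -23.37, 1.38, 13.29, 0.62, 0]
```

Request:
send_rows:
  steps:
    - [-0.1, 0, -23.4, 7.4, -11.1, 0.6, 0]
    - [-0.1, 0, -23.4, 7.4, -11.1, 0.6, 0]
    - [-0.1, 0, -23.4, 7.4, -11.1, 0.6, 0]
    - [-0.1, 0, -23.4, 7.4, -11.1, 0.6, 0]
    - [-0.1, 0, -23.4, 7.4, -11.1, 0.6, 0]

```text
t: 0.52
eef_pos: [0.285, -0.4312, 0.3975]
eef_rot: [-3.14, -0.001, 0.849]
ft_force: [-0.5, -0.6, -0.8]
width: 0.0852
finger_force: 0.0
```

Request:
send_rows:
  steps:
    - [0, 0, -23.4, 11.2, -7.2, 0.6, 0]
    - [0, 0, -23.4, 11.2, -7.2, 0.6, 0]
    - [0, 0, -23.4, 11.2, -7.2, 0.6, 0]
    - [0, 0, -23.4, 11.2, -7.2, 0.6, 0]
    - [0, 0, -23.4, 11.2, -7.2, 0.6, 0]

```text
t: 0.93
eef_pos: [0.3055, -0.3016, 0.3925]
eef_rot: [3.14, 0.001, 1.256]
ft_force: [-0.4, -0.3, 0.2]
width: 0.0852
finger_force: 0.0
```

Request:
send_rows:
  steps:
    - [0, 0, -23.4, 13.2, -2.2, 0.6, 0]
    - [0, 0, -23.4, 13.2, -2.2, 0.6, 0]
    - [0, 0, -23.4, 13.2, -2.2, 0.6, 0]
    - [0, 0, -23.4, 13.2, -2.2, 0.6, 0]
    - [0, 0, -23.4, 13.2, -2.2, 0.6, 0]

```text
t: 1.35
eef_pos: [0.3263, -0.1701, 0.3869]
eef_rot: [3.14, 0.003, 1.664]
ft_force: [0.3, -0.7, -0.1]
width: 0.0854
finger_force: 0.0
```

Request:
send_rows:
  steps:
    - [0, 0, -23.4, 13.0, 3.2, 0.6, 0]
    - [0, 0, -23.4, 13.0, 3.2, 0.6, 0]
    - [0, 0, -23.4, 13.0, 3.2, 0.6, 0]
    - [0, 0, -23.4, 13.0, 3.2, 0.6, 0]
    - [0, 0, -23.4, 13.0, 3.2, 0.6, 0]

```text
t: 1.77
eef_pos: [0.3469, -0.0376, 0.3809]
eef_rot: [3.14, 0.004, 2.073]
ft_force: [0.1, -0.6, -0.3]
width: 0.0853
finger_force: 0.0
```

Request:
send_rows:
  steps:
    - [0, 0, -23.4, 10.6, 8.1, 0.6, 0]
    - [0, 0, -23.4, 10.6, 8.1, 0.6, 0]
    - [0, 0, -23.4, 10.6, 8.1, 0.6, 0]
    - [0, 0, -23.4, 10.6, 8.1, 0.6, 0]
    - [0, 0, -23.4, 10.6, 8.1, 0.6, 0]

```text
t: 2.18
eef_pos: [0.3675, 0.0942, 0.3746]
eef_rot: [3.142, 0.004, 2.48]
ft_force: [0.3, 0.4, 0.4]
width: 0.0854
finger_force: 0.0
```

Request:
send_rows:
  steps:
    - [0, 0, -23.4, 6.5, 11.7, 0.6, 0]
    - [0, 0, -23.4, 6.5, 11.7, 0.6, 0]
    - [0, 0, -23.4, 6.5, 11.7, 0.6, 0]
    - [0, 0, -23.4, 6.5, 11.7, 0.6, 0]
    - [0, 0, -23.4, 6.5, 11.7, 0.6, 0]

```text
t: 2.6
eef_pos: [0.3883, 0.2261, 0.3681]
eef_rot: [-3.14, 0.003, 2.887]
ft_force: [-0.2, -1.0, -0.4]
width: 0.0854
finger_force: 0.0
```

Request:
send_rows:
  steps:
    - [0, 0, -23.4, 1.4, 13.3, 0.6, 0]
    - [0, 0, -23.4, 1.4, 13.3, 0.6, 0]
    - [0, 0, -23.4, 1.4, 13.3, 0.6, 0]
    - [0, 0, -23.4, 1.4, 13.3, 0.6, 0]
    - [0, 0, -23.4, 1.4, 13.3, 0.6, 0]

```text
t: 3.02
eef_pos: [0.4079, 0.358, 0.3616]
eef_rot: [-3.139, 0.001, -2.989]
ft_force: [0.8, -0.3, -0.4]
width: 0.0855
finger_force: 0.0
```

Run:
```python
from h import *
plan([(.407,.359,.25,188.7),(.407,.359,.178,188.7)])
save('wrist','w1'); a=cv2.imread('pics/w1.png'); cv2.imwrite('pics/w1b.png',cv2.resize(a,(800,600),interpolation=cv2.INTER_CUBIC))
```

```text
t 3.02 pos [0.4079 0.358  0.3616] rpy [-1.7985e+02  8.0000e-02 -1.7126e+02] q [ 0.64  0.2   1.87 -0.    1.08 -1.08] F [ 0.8 -0.3 -0.4] w 0.0855
[-0.15, 0.08, 0.04, 0.09, 0.14, 11.16, 0]
[0.0, 0.0, 0.0, 0.0, -0.0, 7.2, 0]
```

View pics/w1b.png

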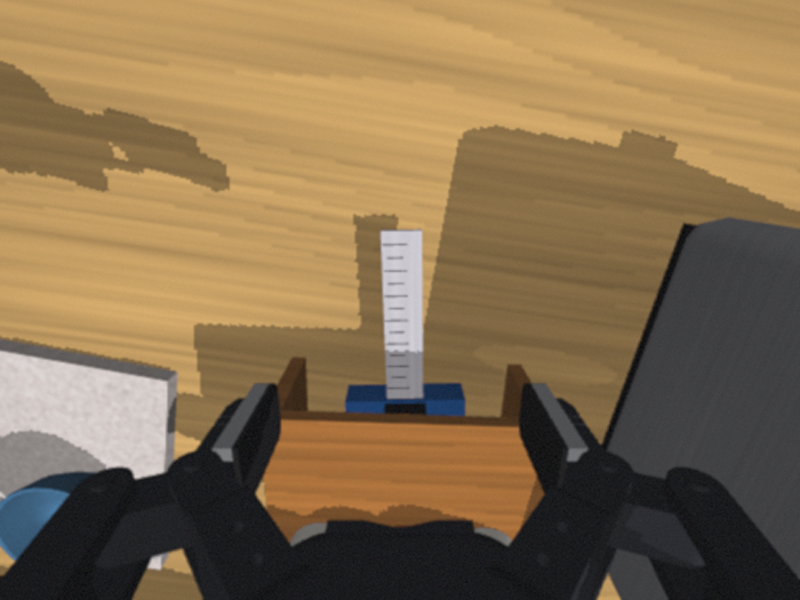

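The wrist view shows the blade tip at (381–422, 230), its root at (386–424, 398), and the blue stock just inside the riser at (346–465, 385–415).

Run:
```python
from h import *
w=load('w1');f=.64
P=[pix(w,u*f,v*f,.024) for u,v in [(381.5,231),(422,231),(386.5,398),(424,398)]]
for p in P: print(p.round(4))
for p in P: pass
print('depth',pix(w,402*f,300*f).round(4))
a=(P[0]+P[1])/2;b=(P[2]+P[3])/2;d=a-b;yaw=np.degrees(np.arctan2(d[1],d[0]));print(a,b,np.linalg.norm(d),yaw)
print('stock',[pix(w,u*f,v*f,.028).round(4) for u,v in [(346,386),(464,384)]])
g=a-d/np.linalg.norm(d)*.035;print(g)
y=yaw%360
plan([(g[0],g[1],.25,y),(g[0],g[1],.178,y)])
```

```text
[0.3784 0.34   0.024 ]
[0.3739 0.3692 0.024 ]
[0.516  0.3635 0.024 ]
[0.5112 0.3945 0.024 ]
depth [0.4287 0.363  0.0235]
[0.37610863 0.35461239 0.024     ] [0.51359436 0.3790138  0.024     ] 0.13963436585019082 -169.9357611343738
stock [array([0.5075, 0.329 , 0.028 ]), array([0.4909, 0.4238, 0.028 ])]
[0.41057006 0.36072872 0.024     ]
t 3.07 pos [0.4072 0.3567 0.3613] rpy [-179.78   -0.   -171.35] q [ 0.64  0.2   1.87 -0.    1.08 -1.08] F [ 0.5 -0.4 -0. ] w 0.0853
[-0.22, -0.0, -1.42, -0.39, 0.39, 11.13, 0]
[0.0, 0.0, 0.0, -0.0, -0.0, 7.2, 0]
```

Request:
send_rows:
  steps:
    - [-0.2, 0, -1.4, -0.4, 0.4, 3, 0]
    - [-0.2, 0, -1.4, -0.4, 0.4, 6, 0]
    - [-0.2, 0, -1.4, -0.4, 0.4, 9, 0]
    - [-0.2, 0, -1.4, -0.4, 0.4, 11.1, 0]
    - [-0.2, 0, -1.4, -0.4, 0.4, 11.1, 0]

```text
t: 3.48
eef_pos: [0.4076, 0.3579, 0.246]
eef_rot: [-3.137, -0.01, -2.967]
ft_force: [-0.9, 0.1, 0.2]
width: 0.0855
finger_force: 0.0
```

Request:
send_rows:
  steps:
    - [0, 0, 0, 0, 0, 2, 0]
    - [0, 0, 0, 0, 0, 4, 0]
    - [0, 0, 0, 0, 0, 6, 0]
    - [0, 0, 0, 0, 0, 7.2, 0]
    - [0, 0, 0, 0, 0, 7.2, 0]

```text
t: 3.9
eef_pos: [0.409, 0.3608, 0.1775]
eef_rot: [-3.141, -0.003, -2.965]
ft_force: [-0.8, -0.4, -0.1]
width: 0.0856
finger_force: 0.0
```

Request:
send_rows:
  steps:
    - [0, 0, 0, 0, 0, 0, 0.5]
    - [0, 0, 0, 0, 0, 0, 0.7]
    - [0, 0, 0, 0, 0, 0, 1]
    - [0, 0, 0, 0, 0, 0, 1]
    - [0, 0, 0, 0, 0, 0, 1]
  force: 30

```text
t: 4.32
eef_pos: [0.4097, 0.3632, 0.1797]
eef_rot: [3.139, 0.002, -2.962]
ft_force: [0.8, -0.9, 0.1]
width: 0.0293
finger_force: 29.4
```

Request:
send_rows:
  steps:
    - [0, 0, 0, 0, 0, 0, 1]
    - [0, 0, 0, 0, 0, 0, 1]
    - [0, 0, 0, 0, 0, 0, 1]
    - [0, 0, 0, 0, 0, 0, 1]
    - [0, 0, 0, 0, 0, 0, 1]

```text
t: 4.73
eef_pos: [0.4096, 0.3631, 0.1788]
eef_rot: [3.139, 0.002, -2.962]
ft_force: [1.6, -0.6, 1.3]
width: 0.029
finger_force: 29.4
```

Request:
send_rows:
  steps:
    - [0, 0, 0, 0.8, 0, 0, 1]
    - [0, 0, 0, 2, 0, 0, 1]
    - [0, 0, 0, 3.4, 0, 0, 1]
    - [0, 0, 0, 5, 0, 0, 1]
    - [0, 0, 0, 6.6, 0, 0, 1]

```text
t: 5.15
eef_pos: [0.3432, 0.3511, 0.1788]
eef_rot: [3.139, 0.002, -2.962]
ft_force: [2.6, -0.2, 0.2]
width: 0.0296
finger_force: 29.3
```

Request:
send_rows:
  steps:
    - [0, 0, 0, 1.6, 0, 0, 1]
    - [0, 0, 0, 3.2, 0, 0, 1]
    - [0, 0, 0, 4.8, 0, 0, 1]
    - [0, 0, 0, 6.4, 0, 0, 1]
    - [0, 0, 0, 7.4, 0, 0, 1]

```text
t: 5.57
eef_pos: [0.2693, 0.3372, 0.1784]
eef_rot: [3.14, -0.0, -2.961]
ft_force: [1.8, 0.5, 0.7]
width: 0.029
finger_force: 29.4
```

Request:
send_rows:
  steps:
    - [0, 0, 0, 0, 0, 0, 1]
    - [0, 0, 0, 0, 0, 0, 0]
    - [0, 0, 0, 0, 0, 0, 0]
    - [0, 0, 0, 0, 0, 0, 0]
    - [0, 0, 0, 0, 0, 0, 0]

```text
t: 5.98
eef_pos: [0.2722, 0.3381, 0.1785]
eef_rot: [3.14, 0.001, -2.963]
ft_force: [0.2, -0.9, -0.6]
width: 0.0758
finger_force: 0.0
```

Request:
send_rows:
  steps:
    - [0, 0, 0, 0, 0, -3, 0]
    - [0, 0, 0, 0, 0, -7, 0]
    - [0, 0, 0, 0, 0, -11, 0]
    - [0, 0, 0, 0, 0, -15, 0]
    - [0, 0, 0, 0, 0, -15, 0]

```text
t: 6.4
eef_pos: [0.2746, 0.3404, 0.3366]
eef_rot: [3.13, 0.014, -2.963]
ft_force: [1.3, 0.7, -0.0]
width: 0.0853
finger_force: 0.0
```

Run:
```python
from h import *
plan([])
save('wrist','w2'); a=cv2.imread('pics/w2.png'); cv2.imwrite('pics/w2b.png',cv2.resize(a,(800,600),interpolation=cv2.INTER_CUBIC))
```

```text
t 6.4 pos [0.2746 0.3404 0.3366] rpy [ 179.35    0.81 -169.76] q [ 0.79  0.02  2.12  0.    0.98 -0.96] F [ 1.3  0.7 -0. ] w 0.0853
```

View pics/w2b.png

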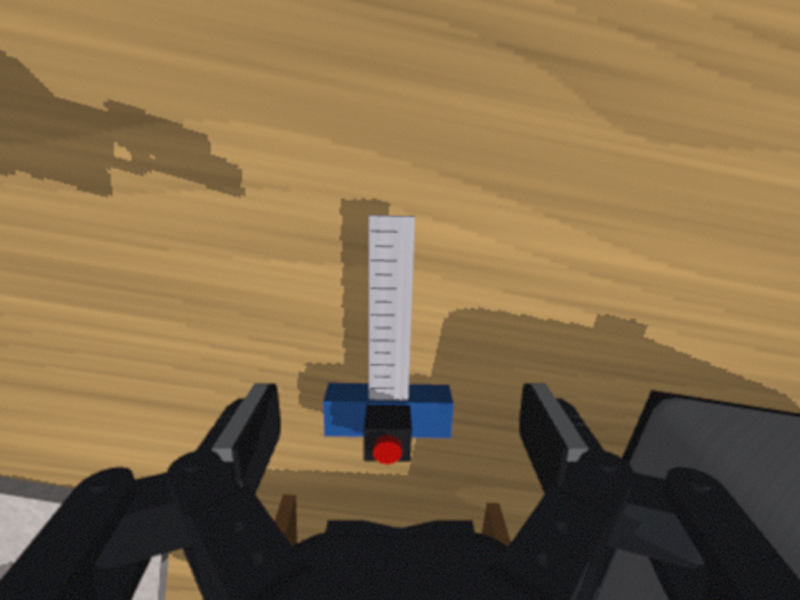

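The square is out of the riser. Its blade tip is at (369–414, 216), the stock's inner edge runs (327–453, 384), and the red button is at (387,452).

Run:
```python
from h import *
w=load('w2');f=.64
L=lambda u,v,z:pix(w,u*f,v*f,z)
tip=(L(369,216.5,.024)+L(414,216.5,.024))/2; root=(L(369.5,398,.024)+L(408,398,.024))/2
d=tip-root;yaw=np.degrees(np.arctan2(d[1],d[0]))%360;print(tip,root,np.linalg.norm(d),yaw)
u=np.array([np.cos(np.radians(yaw)),np.sin(np.radians(yaw)),0])
print('origin from tip',tip-.156*u)
a,b=L(327,384,.028),L(453,385,.028);e=a-b;print('stock edge',a,b,np.linalg.norm(e),np.degrees(np.arctan2(e[1],e[0])),'origin',(a+b)/2-.016*u)
bt=L(387.5,451,.0665);print('button',bt, pix(w,387.5*f,451*f))
o=((tip-.156*u)+(a+b)/2-.016*u)[:2]/2
y=190.3 if abs(yaw-190.3)>3 else yaw
plan([(o[0],o[1],.30,y),(o[0],o[1],.203,y)])
```

```text
[0.23374125 0.33194742 0.024     ] [0.37067681 0.35373609 0.024     ] 0.1386581829930004 189.04089640327345
origin from tip [0.38780318 0.35646117 0.024     ]
stock edge [0.36410559 0.30573248 0.028     ] [0.34874289 0.39903877 0.028     ] 0.09456255300068314 -80.65024807048432 origin [0.37222546 0.35489985 0.028     ]
button [0.38549545 0.35592234 0.0665    ] [0.38599894 0.35599945 0.06587618]
t 6.45 pos [0.2737 0.3395 0.3335] rpy [ 179.5     0.6  -169.76] q [ 0.79  0.02  2.13  0.    0.98 -0.96] F [-0.1 -0.2  0.3] w 0.0854
[0.51, 0.59, 1.21, -10.71, -0.33, 3.46, 0]
[0.0, 0.0, 0.0, 0.0, -0.0, 9.7, 0]
```

Request:
send_rows:
  steps:
    - [0.5, 0.6, 0.9, -3.5, -0.3, 1, 0]
    - [0.5, 0.6, 0.9, -7, -0.3, 2, 0]
    - [0.5, 0.6, 0.9, -10.6, -0.3, 3.4, 0]
    - [0.5, 0.6, 0.9, -10.6, -0.3, 3.4, 0]
    - [0.5, 0.6, 0.9, -10.6, -0.3, 3.4, 0]

```text
t: 6.87
eef_pos: [0.3773, 0.353, 0.2915]
eef_rot: [-3.132, -0.015, -2.98]
ft_force: [-1.0, -0.0, -0.3]
width: 0.0858
finger_force: 0.0
```

Run:
```python
from h import *
plan([(.3865,.3562,.202,189.3)])
```

```text
t 6.87 pos [0.3773 0.353  0.2915] rpy [-179.44   -0.85 -170.76] q [ 0.67  0.25  1.97 -0.    0.94 -1.06] F [-1.  -0.  -0.3] w 0.0858
[-0.56, -0.86, -0.06, -1.1, 0.26, 8.93, 0]
```

Request:
send_rows:
  steps:
    - [0, 0, 0, 0, 0, 0, 0]
    - [0, 0, 0, 0, 0, 0, 0]
    - [0, 0, 0, 0, 0, 0, 0]

```text
t: 7.12
eef_pos: [0.3754, 0.3536, 0.2948]
eef_rot: [-3.135, -0.01, -2.977]
ft_force: [0.1, -0.2, 0.8]
width: 0.0851
finger_force: 0.0
```

Run:
```python
from h import *
plan([(.3865,.3562,.202,189.3)])
```

```text
t 7.12 pos [0.3754 0.3536 0.2948] rpy [-179.6    -0.57 -170.57] q [ 0.67  0.24  1.97 -0.    0.94 -1.06] F [ 0.1 -0.2  0.8] w 0.0851
[-0.4, -0.57, 0.13, -1.23, 0.14, 9.27, 0]
```

Request:
send_rows:
  steps:
    - [-0.4, -0.6, 0.1, -1.2, 0.1, 2, 0]
    - [-0.4, -0.6, 0.1, -1.2, 0.1, 4, 0]
    - [-0.4, -0.6, 0.1, -1.2, 0.1, 6.5, 0]
    - [-0.4, -0.6, 0.1, -1.2, 0.1, 9.3, 0]
    - [-0.4, -0.6, 0.1, -1.2, 0.1, 9.3, 0]

```text
t: 7.53
eef_pos: [0.3841, 0.3541, 0.1976]
eef_rot: [-3.137, -0.007, -2.979]
ft_force: [-2.0, -1.2, -0.1]
width: 0.0854
finger_force: 0.0
```

Request:
send_rows:
  steps:
    - [0, 0, 0, 0, 0, 0, 0.4]
    - [0, 0, 0, 0, 0, 0, 0.6]
    - [0, 0, 0, 0, 0, 0, 1]
    - [0, 0, 0, 0, 0, 0, 1]
    - [0, 0, 0, 0, 0, 0, 1]
  force: 50

```text
t: 7.95
eef_pos: [0.3883, 0.3566, 0.2038]
eef_rot: [3.14, 0.005, -2.979]
ft_force: [-0.4, -1.4, 4.6]
width: 0.0334
finger_force: 52.3
```

Request:
send_rows:
  steps:
    - [0, 0, 0, 0, 0, 0, 1]
    - [0, 0, 0, 0, 0, 0, 1]
    - [0, 0, 0, 0, 0, 0, 1]

```text
t: 8.2
eef_pos: [0.3884, 0.3566, 0.2038]
eef_rot: [3.14, 0.004, -2.979]
ft_force: [-0.6, -1.0, 7.4]
width: 0.0333
finger_force: 52.5
```

Run:
```python
from h import *
plan([(.385,.355,.262,189.3),(.345,.13,.262,189.3),(.345,.03,.262,-3)],1)
```

```text
t 8.2 pos [0.3884 0.3566 0.2038] rpy [ 179.9     0.25 -170.7 ] q [ 0.66  0.41  1.98 -0.    0.75 -1.07] F [-0.6 -1.   7.4] w 0.0333
[0.1, 0.25, 0.0, 0.33, -0.1, -5.82, 1]
[0.0, 0.0, 0.0, 3.79, -10.78, -0.0, 1]
[0.0, 0.0, 0.0, 3.79, -10.78, -0.0, 1]
[-0.0, -0.0, 27.47, 0.23, -1.41, -0.0, 1]
[0.0, -0.0, 27.47, -0.45, -1.36, -0.0, 1]
[0.0, -0.0, 27.47, -1.02, -1.0, -0.0, 1]
[0.0, -0.0, 27.47, -1.37, -0.41, -0.0, 1]
[0.0, -0.0, 27.47, -1.4, 0.26, 0.0, 1]
[0.0, -0.0, 27.47, -1.12, 0.88, 0.0, 1]
[-0.0, -0.0, 27.47, -0.59, 1.3, 0.0, 1]
```

Request:
send_rows:
  steps:
    - [0.1, 0.2, 0, 0.3, -0.1, -1, 1]
    - [0.1, 0.2, 0, 0.3, -0.1, -2.5, 1]
    - [0.1, 0.2, 0, 0.3, -0.1, -4.5, 1]
    - [0.1, 0.2, 0, 0.3, -0.1, -5.8, 1]
    - [0.1, 0.2, 0, 0.3, -0.1, -5.8, 1]

```text
t: 8.62
eef_pos: [0.3852, 0.3552, 0.2627]
eef_rot: [3.14, 0.002, -2.98]
ft_force: [0.6, 0.4, -2.3]
width: 0.0334
finger_force: 51.3
```

Request:
send_rows:
  steps:
    - [0, 0, 0, 0.5, -1.5, 0, 1]
    - [0, 0, 0, 1.4, -4, 0, 1]
    - [0, 0, 0, 2.3, -6.5, 0, 1]
    - [0, 0, 0, 3.1, -9, 0, 1]
    - [0, 0, 0, 3.8, -10.8, 0, 1]

```text
t: 9.03
eef_pos: [0.3627, 0.2396, 0.2587]
eef_rot: [-3.138, -0.006, -2.979]
ft_force: [0.1, 0.7, -3.0]
width: 0.0332
finger_force: 51.2
```

Request:
send_rows:
  steps:
    - [0, 0, 0, 1, -2.8, 0, 1]
    - [0, 0, 0, 2, -5.6, 0, 1]
    - [0, 0, 0, 2.9, -8.3, 0, 1]
    - [0, 0, 0, 3.5, -10, 0, 1]
    - [0, 0, 0, 3.8, -10.8, 0, 1]

```text
t: 9.45
eef_pos: [0.3424, 0.127, 0.2591]
eef_rot: [-3.139, -0.006, -2.981]
ft_force: [-0.2, 1.1, -3.5]
width: 0.0332
finger_force: 51.2
```

Request:
send_rows:
  steps:
    - [0, 0, 5, 0.2, -1.4, 0, 1]
    - [0, 0, 10.5, 0.2, -1.4, 0, 1]
    - [0, 0, 16, 0.2, -1.4, 0, 1]
    - [0, 0, 22, 0.2, -1.4, 0, 1]
    - [0, 0, 27.5, 0.2, -1.4, 0, 1]

```text
t: 9.87
eef_pos: [0.3443, 0.115, 0.2598]
eef_rot: [-3.139, -0.002, 2.818]
ft_force: [0.4, 0.1, -3.8]
width: 0.033
finger_force: 51.4
```

Request:
send_rows:
  steps:
    - [0, 0, 5.5, -0.4, -1.4, 0, 1]
    - [0, 0, 11, -0.4, -1.4, 0, 1]
    - [0, 0, 16.5, -0.4, -1.4, 0, 1]
    - [0, 0, 22, -0.4, -1.4, 0, 1]
    - [0, 0, 27.5, -0.4, -1.4, 0, 1]

```text
t: 10.28
eef_pos: [0.3437, 0.1005, 0.2598]
eef_rot: [-3.138, -0.001, 2.339]
ft_force: [0.4, -0.4, -3.2]
width: 0.0329
finger_force: 51.5
```

Request:
send_rows:
  steps:
    - [0, 0, 5.5, -1, -1, 0, 1]
    - [0, 0, 11, -1, -1, 0, 1]
    - [0, 0, 16.5, -1, -1, 0, 1]
    - [0, 0, 22, -1, -1, 0, 1]
    - [0, 0, 27.5, -1, -1, 0, 1]

```text
t: 10.7
eef_pos: [0.3436, 0.0864, 0.2599]
eef_rot: [-3.138, 0.001, 1.859]
ft_force: [-0.6, 0.6, -3.3]
width: 0.0332
finger_force: 51.5
```

Request:
send_rows:
  steps:
    - [0, 0, 5.5, -1.4, -0.4, 0, 1]
    - [0, 0, 11, -1.4, -0.4, 0, 1]
    - [0, 0, 16.5, -1.4, -0.4, 0, 1]
    - [0, 0, 22, -1.4, -0.4, 0, 1]
    - [0, 0, 27.5, -1.4, -0.4, 0, 1]

```text
t: 11.12
eef_pos: [0.3438, 0.0718, 0.2599]
eef_rot: [-3.139, 0.002, 1.379]
ft_force: [-0.2, 0.3, -2.8]
width: 0.0333
finger_force: 51.5
```

Request:
send_rows:
  steps:
    - [0, 0, 5.5, -1.4, 0.3, 0, 1]
    - [0, 0, 11, -1.4, 0.3, 0, 1]
    - [0, 0, 16.5, -1.4, 0.3, 0, 1]
    - [0, 0, 22, -1.4, 0.3, 0, 1]
    - [0, 0, 27.5, -1.4, 0.3, 0, 1]

```text
t: 11.53
eef_pos: [0.3441, 0.0575, 0.2599]
eef_rot: [-3.14, 0.003, 0.899]
ft_force: [0.1, -1.3, -3.4]
width: 0.0333
finger_force: 51.5
```

Request:
send_rows:
  steps:
    - [0, 0, 5.5, -1.1, 0.9, 0, 1]
    - [0, 0, 11, -1.1, 0.9, 0, 1]
    - [0, 0, 16.5, -1.1, 0.9, 0, 1]
    - [0, 0, 22, -1.1, 0.9, 0, 1]
    - [0, 0, 27.5, -1.1, 0.9, 0, 1]

```text
t: 11.95
eef_pos: [0.3444, 0.0433, 0.26]
eef_rot: [3.141, 0.003, 0.419]
ft_force: [-0.6, 0.8, -2.8]
width: 0.0332
finger_force: 51.5
```

Request:
send_rows:
  steps:
    - [0, 0, 5.5, -0.6, 1.3, 0, 1]
    - [0, 0, 11, -0.6, 1.3, 0, 1]
    - [0, 0, 16.5, -0.6, 1.3, 0, 1]
    - [0, 0, 22, -0.6, 1.3, 0, 1]
    - [0, 0, 27.5, -0.6, 1.3, 0, 1]

```text
t: 12.37
eef_pos: [0.3443, 0.029, 0.26]
eef_rot: [3.14, 0.003, -0.061]
ft_force: [-0.2, -0.2, -2.9]
width: 0.0332
finger_force: 51.6
```

Request:
send_rows:
  steps:
    - [0, 0, 0, 0, 0, 0, 1]
    - [0, 0, 0, 0, 0, 0, 1]
    - [0, 0, 0, 0, 0, 0, 1]

```text
t: 12.62
eef_pos: [0.3444, 0.0289, 0.2601]
eef_rot: [3.14, 0.003, -0.054]
ft_force: [0.1, 0.5, -3.2]
width: 0.0332
finger_force: 51.6
```

Run:
```python
from h import *
plan([])
save('wrist','w3'); save('top','t3')
a=cv2.imread('pics/w3.png'); b=cv2.imread('pics/t3.png')
cv2.imwrite('pics/c3.png',np.vstack([cv2.resize(a,None,fx=.75,fy=.75),cv2.resize(b[120:280,150:370],(384,280),interpolation=cv2.INTER_CUBIC)]) if 0 else cv2.resize(a,(800,600),interpolation=cv2.INTER_CUBIC))
```

```text
t 12.62 pos [0.3444 0.0289 0.2601] rpy [ 1.7989e+02  1.5000e-01 -3.0900e+00] q [-0.04 -0.02  2.36 -0.    0.81  1.59] F [ 0.1  0.5 -3.2] w 0.0332
```

View pics/c3.png

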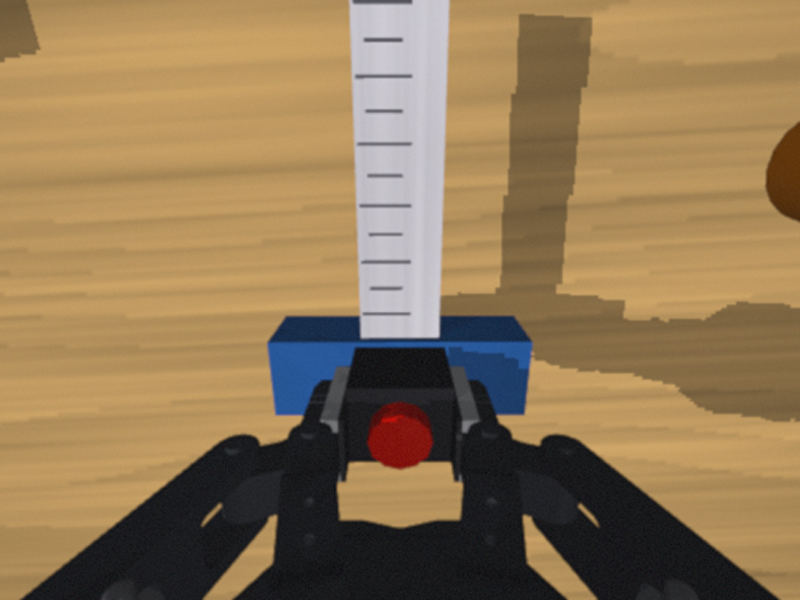

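The wrist view shows a square, centred grip: button at (400,436), stock edge level at row 341, blade straight ahead. Next I move forward to see the line and the board edge.

Request:
send_rows:
  steps:
    - [0, 0, 0, 1, 0.5, 0, 1]
    - [0, 0, 0, 3, 1.5, 0, 1]
    - [0, 0, 0, 5, 2.5, 0, 1]
    - [0, 0, 0, 7, 3, 0, 1]
    - [0, 0, 0, 7, 3, 0, 1]

```text
t: 13.13
eef_pos: [0.4179, -0.0068, 0.2617]
eef_rot: [3.138, -0.007, -0.057]
ft_force: [1.8, -0.7, -1.3]
width: 0.0333
finger_force: 51.6
```

Request:
send_rows:
  steps:
    - [0, 0, 0, 0, 0, 0, 1]
    - [0, 0, 0, 0, 0, 0, 1]

```text
t: 13.3
eef_pos: [0.4125, -0.0053, 0.2598]
eef_rot: [3.14, 0.004, -0.056]
ft_force: [-0.7, -0.1, -2.2]
width: 0.0331
finger_force: 51.6
```

Run:
```python
from h import *
plan([])
save('wrist','w4'); 
a=cv2.imread('pics/w4.png')
cv2.imwrite('pics/w4b.png',cv2.resize(a,(800,600),interpolation=cv2.INTER_CUBIC))
```

```text
t 13.3 pos [ 0.4125 -0.0053  0.2598] rpy [179.88   0.23  -3.22] q [-0.12  0.11  2.22 -0.    0.81  1.51] F [-0.7 -0.1 -2.2] w 0.0331
```

View pics/w4b.png

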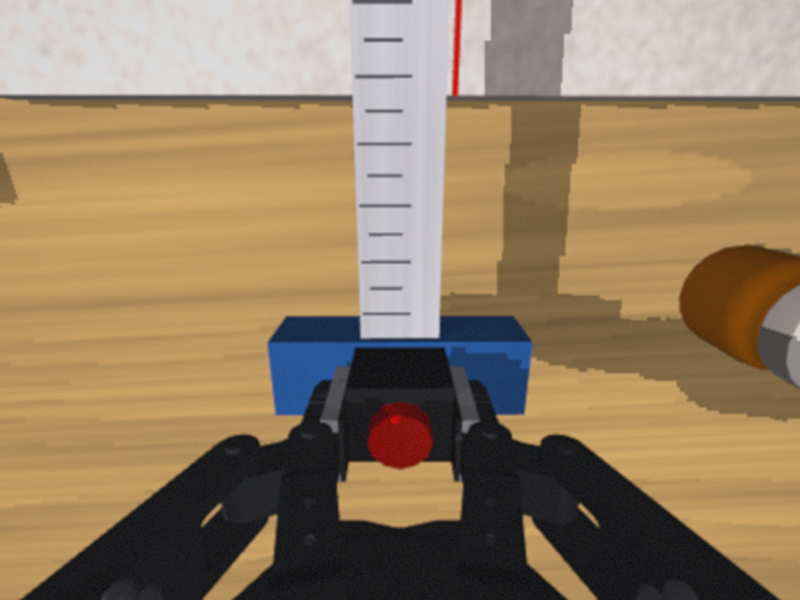

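The board's front top edge runs along row 96 and the red line goes from (456,95) to (460,2). The blade spans (361–440, 337) to (350–449, 2), and the stock's inner bottom edge is at (286–514, 317).

Run:
```python
from h import *
w=load('w4');f=.64;p=w['p'].astype(int)
L=lambda u,v,z:pix(w,u*f,v*f,z)
# subpixel-ish: red line per row, board edge per column
rl=[]
for v in range(0,60):
    m=np.where((p[v,270:320,0]-p[v,270:320,1]>60))[0]
    if len(m)>=2: rl.append(pix(w,270+m.mean(),v,.018))
rl=np.array(rl);c=np.polyfit(rl[:,0],rl[:,1],1);print('line y=',c,'yaw',np.degrees(np.arctan(c[0])),len(rl))
ed=[]
g=p.sum(2)
for u in list(range(5,220,5))+list(range(300,310))+list(range(385,510,5)):
    dv=g[56:72,u]-g[55:71,u]; v=56+np.argmin(dv)-.5+0.0
    ed.append(pix(w,u,v,.018))
ed=np.array(ed);e=np.polyfit(ed[:,1],ed[:,0],1);r=ed[:,0]-np.polyval(e,ed[:,1]);k=abs(r)<.002;e=np.polyfit(ed[k,1],ed[k,0],1)
print('edge x=',e,'yaw',-np.degrees(np.arctan(e[0])),k.sum(),len(k),r[k].std())
s=sense();zb=s['eef_pos'][2]-.2038;print('zb',zb)
b0=(L(361,337,zb+.024)+L(440,337,zb+.024))/2;b1=(L(350,2,zb+.024)+L(449,2,zb+.024))/2
d=b1-b0;print('blade',b0,b1,np.degrees(np.arctan2(d[1],d[0])),np.linalg.norm(L(361,337,zb+.024)-L(440,337,zb+.024)))
a1,a2=L(286,317,zb),L(515,317,zb);dd=a1-a2;print('face',a1,a2,np.linalg.norm(dd),np.degrees(np.arctan2(dd[1],dd[0]))-90)
a1,a2=L(268.5,342,zb+.028),L(531,342,zb+.028);dd=a1-a2;print('face top',a1,a2,np.linalg.norm(dd),np.degrees(np.arctan2(dd[1],dd[0]))-90)
bt=L(400,432,zb+.0665);print('button',bt)
```

```text
line y= [-0.05694567 -0.00668182] yaw -3.2592265741430344 60
edge x= [0.05790872 0.5217485 ] yaw -3.3142237231367355 78 78 0.00014679453862884682
zb 0.05585588686848761
blade [ 0.4292466  -0.00661958  0.07985589] [ 0.53880317 -0.01233623  0.07985589] -2.986978387987602 0.030455083046117243
face [0.43099633 0.04363826 0.05585589] [ 0.42530005 -0.05702482  0.05585589] 0.10082411903778614 -3.2387802014715135
face top [0.43179038 0.0430343  0.08385589] [ 0.42619028 -0.05570039  0.08385589] 0.09889338057698972 -3.246261466750809
button [ 0.4171992  -0.00561135  0.12235589]
```

Request:
send_rows:
  steps:
    - [0, 0, 0.1, 1.5, 0.5, 0, 1]
    - [0, 0, 0.1, 3.5, 1.2, 0, 1]
    - [0, 0, 0.1, 5.5, 2, 0, 1]
    - [0, 0, 0.1, 7.2, 2.45, 0, 1]
    - [0, 0, 0.1, 7.75, 2.45, 0, 1]

```text
t: 13.77
eef_pos: [0.4906, -0.0345, 0.2606]
eef_rot: [3.139, -0.001, -0.058]
ft_force: [1.0, 0.4, -2.5]
width: 0.0335
finger_force: 51.6
```

Request:
send_rows:
  steps:
    - [0, 0, 0, 0, 0, 0.8, 1]
    - [0, 0, 0, 0, 0, 2.2, 1]
    - [0, 0, 0, 0, 0, 3.6, 1]
    - [0, 0, 0, 0, 0, 4.8, 1]
    - [0, 0, 0, 0, 0, 5.2, 1]

```text
t: 14.18
eef_pos: [0.4854, -0.0331, 0.2054]
eef_rot: [3.14, 0.01, -0.057]
ft_force: [-0.5, -0.3, -3.4]
width: 0.0335
finger_force: 51.5
```

Request:
send_rows:
  steps:
    - [0, 0, 0, 0, 0, 0, 1]
    - [0, 0, 0, 0, 0, 0, 1]
    - [0, 0, 0, 0, 0, 0, 1]

```text
t: 14.43
eef_pos: [0.4886, -0.0338, 0.2086]
eef_rot: [3.139, 0.001, -0.058]
ft_force: [-0.1, 0.2, -2.8]
width: 0.0332
finger_force: 51.5
```

Run:
```python
from h import *
plan([(.5035,-.035,.205,-3.3)],1)
save('wrist','w5'); 
a=cv2.imread('pics/w5.png')
cv2.imwrite('pics/w5b.png',cv2.resize(a,(800,600),interpolation=cv2.INTER_CUBIC))
```

```text
t 14.43 pos [ 0.4886 -0.0338  0.2086] rpy [ 1.7987e+02  9.0000e-02 -3.3000e+00] q [-0.16  0.34  2.06 -0.    0.74  1.47] F [-0.1  0.2 -2.8] w 0.0332
[0.13, 0.09, 0.0, 1.5, 0.03, 0.36, 1]
```

View pics/w5b.png

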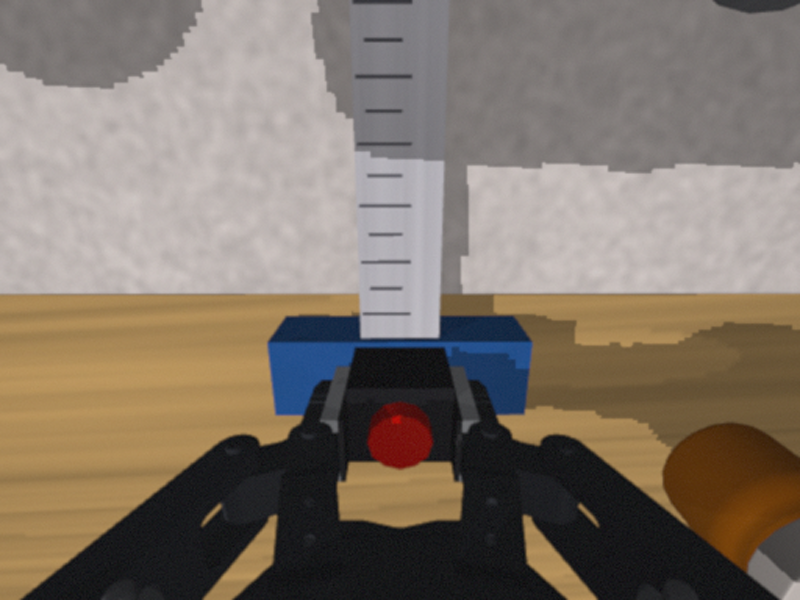

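The line is fully hidden by the blade. The board edge at row 295 is level and parallel to the stock face at row 317, about 15 mm ahead.

Request:
send_rows:
  steps:
    - [0.1, 0.1, 0, 0.3, 0.03, 0.2, 1]
    - [0.1, 0.1, 0, 0.7, 0.03, 0.4, 1]
    - [0.1, 0.1, 0, 1.1, 0.03, 0.4, 1]
    - [0.1, 0.1, 0, 1.2, 0.03, 0.4, 1]
    - [0.1, 0.1, 0, 1.2, 0.03, 0.4, 1]

```text
t: 14.9
eef_pos: [0.5013, -0.0352, 0.2043]
eef_rot: [3.141, -0.0, -0.058]
ft_force: [-0.6, -0.4, -3.0]
width: 0.0331
finger_force: 51.5
```

Request:
send_rows:
  steps:
    - [0, 0, 0, 0, 0, 0.05, 1]
    - [0, 0, 0, 0, 0, 0.1, 1]
    - [0, 0, 0, 0, 0, 0.1, 1]

```text
t: 15.15
eef_pos: [0.5009, -0.0351, 0.2038]
eef_rot: [3.141, -0.0, -0.058]
ft_force: [-0.4, 1.0, 3.8]
width: 0.0333
finger_force: 52.5
```

Run:
```python
from h import *
plan([(.5035,-.035,.205,-3.3)],1)
```

```text
t 15.15 pos [ 0.5009 -0.0351  0.2038] rpy [ 1.7997e+02 -1.0000e-02 -3.3100e+00] q [-0.16  0.37  2.04 -0.    0.73  1.47] F [-0.4  1.   3.8] w 0.0333
[0.03, -0.01, -0.01, 0.26, -0.02, -0.12, 1]
```

Request:
send_rows:
  steps:
    - [0, 0, 0, 0.1, 0, 0, 1]
    - [0, 0, 0, 0.2, 0, 0, 1]
    - [0, 0, 0, 0.3, 0, 0, 1]
    - [0, 0, 0, 0.3, 0, 0, 1]

```text
t: 15.48
eef_pos: [0.5023, -0.0351, 0.2038]
eef_rot: [3.141, 0.006, -0.058]
ft_force: [-7.5, 1.1, 11.1]
width: 0.0332
finger_force: 53.5
```

Run:
```python
from h import *
plan([]);print(sense()['ft_torque'])
```

```text
t 15.48 pos [ 0.5023 -0.0351  0.2038] rpy [179.98   0.36  -3.3 ] q [-0.16  0.38  2.03 -0.    0.74  1.47] F [-7.5  1.1 11.1] w 0.0332
[-1.55622286e-01  1.29261498e+00 -1.00163529e-03]
```

Request:
send_rows:
  steps:
    - [0, 0, 0, -0.08, 0, 0, 1]
    - [0, 0, 0, -0.08, 0, 0, 1]
    - [0, 0, 0, -0.08, 0, 0, 0.55]
    - [0, 0, 0, -0.08, 0, 0, 0.4]
    - [0, 0, 0, -0.08, 0, 0, 0]
  force: 20

```text
t: 15.9
eef_pos: [0.503, -0.0352, 0.2031]
eef_rot: [3.141, -0.001, -0.058]
ft_force: [0.3, -0.2, -0.7]
width: 0.0613
finger_force: 0.0
```

Request:
send_rows:
  steps:
    - [0, 0, 0, 0, 0, 0, 0]
    - [0, 0, 0, 0, 0, 0, 0]
    - [0, 0, 0, 0, 0, -2, 0]
    - [0, 0, 0, 0, 0, -5, 0]
    - [0, 0, 0, 0, 0, -8, 0]

```text
t: 16.32
eef_pos: [0.502, -0.035, 0.2827]
eef_rot: [3.142, 0.004, -0.058]
ft_force: [0.8, 0.3, -0.1]
width: 0.0857
finger_force: 0.0
```

Request:
send_rows:
  steps:
    - [0, 0, 0, -1, 0, -0.5, 0]
    - [0, 0, 0, -2, 0, -0.5, 0]
    - [0, 0, 0, -2, 0, -0.5, 0]
    - [0, 0, 0, -2, 0, -0.5, 0]

```text
t: 16.65
eef_pos: [0.4815, -0.0338, 0.2868]
eef_rot: [3.141, 0.003, -0.058]
ft_force: [-0.4, 0.0, 0.5]
width: 0.0853
finger_force: 0.0
```

Run:
```python
from h import *
plan([])
save('wrist','w6'); 
a=cv2.imread('pics/w6.png')
cv2.imwrite('pics/w6b.png',cv2.resize(a[60:360,60:460],(800,600),interpolation=cv2.INTER_CUBIC))
```

```text
t 16.65 pos [ 0.4815 -0.0338  0.2868] rpy [179.99   0.18  -3.32] q [-0.16  0.19  2.05 -0.    0.9   1.47] F [-0.4  0.   0.5] w 0.0853
```

View pics/w6b.png

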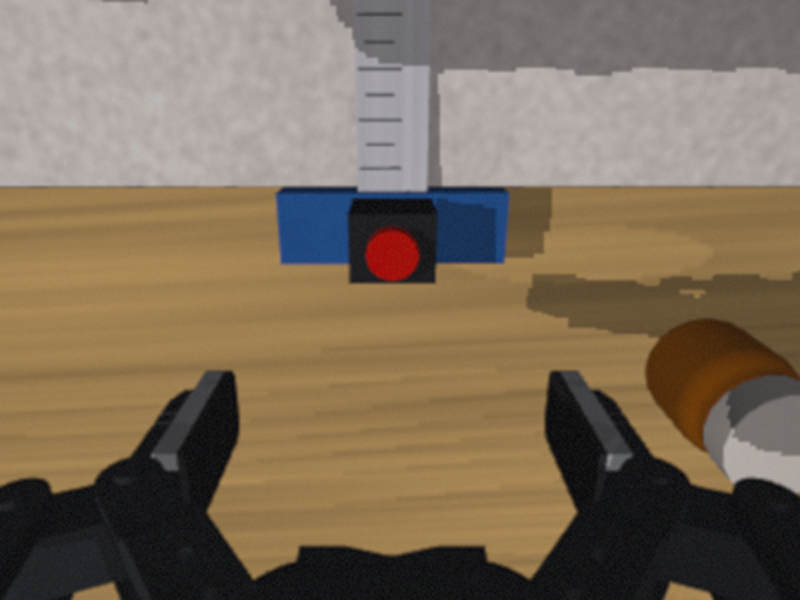

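The square stands with the line hidden. In the crop, the board edge is level at row 186, the stock face meets it evenly at row 188 on both sides, and the button is at (392,253). I'll measure the gap and the button.

Run:
```python
from h import *
w=load('w6')
L=lambda u,v,z:pix(w,60+u/2-.25,60+v/2-.25,z)
e1,e2=L(100,185.5,.018),L(700,185.5,.018)
d=(e1-e2)/np.linalg.norm(e1-e2);print('edge',e1,e2,'yaw',np.degrees(np.arctan2(d[1],d[0]))-90)
n=np.array([d[1],-d[0],0])
f1,f2=L(277,192,.028),L(508,192,.028)
print('face top',f1,f2,'gap',(e1-f1)@n,(e1-f2)@n)
bt=L(392,251,.0665);print('button',bt,pix(w,256,185.5))
plan([(.462-.004,-.0325,.21,-3.3),(.462,-.0325,.186,-3.3)],1)
```

```text
edge [0.52749144 0.09372974 0.018     ] [ 0.51215188 -0.17229433  0.018     ] yaw -3.300150109190284
face top [0.52193183 0.01335564 0.028     ] [ 0.51625239 -0.08513869  0.028     ] gap 0.0009235221577525749 0.0009235502430251383
button [ 0.50486369 -0.03483633  0.0665    ] [ 0.50470623 -0.03501148  0.066645  ]
t 16.7 pos [ 0.4819 -0.0338  0.2867] rpy [ 1.7999e+02  1.7000e-01 -3.3200e+00] q [-0.16  0.19  2.05 -0.    0.9   1.47] F [ 0.8 -0.3 -0.8] w 0.0856
[0.01, 0.17, -0.02, -2.37, 0.0, 7.68, 1]
[0.0, 0.0, 0.0, 0.4, -0.02, 2.4, 1]
```

Request:
send_rows:
  steps:
    - [0, 0.2, 0, -1.2, 0, 0, 1]
    - [0, 0.2, 0, -2.5, 0, 1, 1]
    - [0, 0.2, 0, -2.5, 0, 4, 1]
    - [0, 0.2, 0, -2.5, 0, 7.7, 1]
    - [0, 0.2, 0, -2.5, 0, 7.7, 1]

```text
t: 17.12
eef_pos: [0.4533, -0.0319, 0.2038]
eef_rot: [-3.14, 0.014, -0.058]
ft_force: [-2.8, 0.1, 0.2]
width: 0.0253
finger_force: 0.0
```

Request:
send_rows:
  steps:
    - [0, 0, 0, 0, 0, 0.8, 1]
    - [0, 0, 0, 0, 0, 2.2, 1]
    - [0, 0, 0, 0, 0, 2.4, 1]
    - [0, 0, 0, 0, 0, 2.4, 1]
    - [0, 0, 0, 0, 0, 2.4, 1]

```text
t: 17.53
eef_pos: [0.4588, -0.0327, 0.1884]
eef_rot: [3.141, -0.005, -0.058]
ft_force: [0.9, 0.5, -0.3]
width: -0.0
finger_force: 0.0
```

Request:
send_rows:
  steps:
    - [0, 0, 0, 0.3, 0, 0, 1]
    - [0, 0, 0, 0.6, 0, 0, 1]
    - [0, 0, 0, 0.9, 0, 0, 1]
    - [0, 0, 0, 1.1, 0, 0, 1]
    - [0, 0, 0, 1.2, 0, 0, 1]

```text
t: 17.95
eef_pos: [0.4706, -0.0333, 0.1876]
eef_rot: [3.141, -0.004, -0.058]
ft_force: [0.5, 0.3, -0.1]
width: -0.0002
finger_force: 0.0
```

Request:
send_rows:
  steps:
    - [0, 0, 0, 0.1, 0, 0, 1]
    - [0, 0, 0, 0.2, 0, 0, 1]
    - [0, 0, 0, 0.2, 0, 0, 1]

```text
t: 18.2
eef_pos: [0.472, -0.0334, 0.1871]
eef_rot: [3.141, -0.003, -0.058]
ft_force: [-0.0, -0.4, -0.5]
width: 0.0001
finger_force: 0.0
```

Request:
send_rows:
  steps:
    - [0, 0, 0, 0.1, 0, 0, 1]
    - [0, 0, 0, 0.2, 0, 0, 1]
    - [0, 0, 0, 0.25, 0, 0, 1]
    - [0, 0, 0, 0.25, 0, 0, 1]

```text
t: 18.53
eef_pos: [0.4745, -0.0335, 0.1871]
eef_rot: [3.141, -0.003, -0.058]
ft_force: [-0.2, -0.6, -0.6]
width: 0.0004
finger_force: 0.0
```

Request:
send_rows:
  steps:
    - [0, 0, 0, 0.1, 0, 0, 1]
    - [0, 0, 0, 0.15, 0, 0, 1]
    - [0, 0, 0, 0.15, 0, 0, 1]

```text
t: 18.78
eef_pos: [0.4756, -0.0336, 0.187]
eef_rot: [3.141, -0.002, -0.058]
ft_force: [-1.7, -0.3, -0.2]
width: 0.0
finger_force: 0.0
```

Request:
send_rows:
  steps:
    - [0, 0, 0, 0.05, 0, 0, 1]
    - [0, 0, 0, 0.1, 0, 0, 1]
    - [0, 0, 0, 0.1, 0, 0, 1]

```text
t: 19.03
eef_pos: [0.4764, -0.0336, 0.1868]
eef_rot: [3.141, -0.002, -0.058]
ft_force: [-1.9, 0.2, -1.3]
width: -0.0002
finger_force: 0.0
```

Request:
send_rows:
  steps:
    - [0, 0, 0, 0.05, 0, 0, 1]
    - [0, 0, 0, 0.1, 0, 0, 1]
    - [0, 0, 0, 0.1, 0, 0, 1]

```text
t: 19.28
eef_pos: [0.4767, -0.0336, 0.1867]
eef_rot: [3.141, 0.001, -0.058]
ft_force: [-4.4, 0.4, 2.4]
width: -0.0
finger_force: 0.0
```

Request:
send_rows:
  steps:
    - [0, 0, 0, -0.5, 0, 0, 1]
    - [0, 0, 0, -1, 0, -1, 1]
    - [0, 0, 0, -1, 0, -4, 1]
    - [0, 0, 0, -1, 0, -7, 1]
    - [0, 0, 0, -1, 0, -7, 1]

```text
t: 19.7
eef_pos: [0.4713, -0.0336, 0.2627]
eef_rot: [3.14, -0.017, -0.058]
ft_force: [1.9, 0.7, 0.6]
width: 0.0
finger_force: 0.0
```

Request:
send_rows:
  steps:
    - [0, 0, 0, 1.5, 0, 0, 1]
    - [0, 0, 0, 3, 0, 0, 1]
    - [0, 0, 0, 3.8, 0, 0, 1]
    - [0, 0, 0, 3.8, 0, 0, 1]
    - [0, 0, 0, 3.8, 0, 0, 1]

```text
t: 20.12
eef_pos: [0.5058, -0.0353, 0.2569]
eef_rot: [3.141, -0.003, -0.058]
ft_force: [-0.3, -0.3, -0.5]
width: 0.0001
finger_force: 0.0
```

Run:
```python
from h import *
plan([(.5055,-.035,.242,-3.3)],1)
```

```text
t 20.12 pos [ 0.5058 -0.0353  0.2569] rpy [ 1.7998e+02 -1.7000e-01 -3.3100e+00] q [-0.16  0.28  2.01 -0.    0.84  1.47] F [-0.3 -0.3 -0.5] w 0.0001
[0.02, -0.17, -0.01, -0.03, -0.03, 1.49, 1]
```

Request:
send_rows:
  steps:
    - [0, -0.2, 0, 0, 0, 0.8, 1]
    - [0, -0.2, 0, 0, 0, 1.5, 1]
    - [0, -0.2, 0, 0, 0, 1.6, 1]
    - [0, -0.2, 0, 0, 0, 1.6, 1]

```text
t: 20.45
eef_pos: [0.5047, -0.0352, 0.2401]
eef_rot: [3.142, 0.003, -0.058]
ft_force: [-1.0, 1.4, 2.0]
width: -0.0001
finger_force: 0.7
```

Request:
send_rows:
  steps:
    - [0, 0, 0, 0, 0, 0.1, 1]
    - [0, 0, 0, 0, 0, 0.2, 1]
    - [0, 0, 0, 0, 0, 0.3, 1]
    - [0, 0, 0, 0, 0, 0.3, 1]

```text
t: 20.78
eef_pos: [0.5055, -0.0353, 0.2382]
eef_rot: [3.141, 0.001, -0.058]
ft_force: [-0.7, 0.2, 1.8]
width: -0.0
finger_force: 1.2
```

Request:
send_rows:
  steps:
    - [0, 0, 0, 0, 0, 0.1, 1]
    - [0, 0, 0, 0, 0, 0.2, 1]
    - [0, 0, 0, 0, 0, 0.3, 1]
    - [0, 0, 0, 0, 0, 0.3, 1]

```text
t: 21.12
eef_pos: [0.5056, -0.0353, 0.2352]
eef_rot: [3.141, 0.001, -0.058]
ft_force: [-2.3, 0.5, 3.6]
width: -0.0001
finger_force: 1.9
```

Request:
send_rows:
  steps:
    - [0, 0, 0, 0, 0, 0.1, 1]
    - [0, 0, 0, 0, 0, 0.15, 1]
    - [0, 0, 0, 0, 0, 0.2, 1]
    - [0, 0, 0, 0, 0, 0.2, 1]

```text
t: 21.45
eef_pos: [0.5058, -0.0353, 0.2348]
eef_rot: [3.141, 0.002, -0.058]
ft_force: [-6.6, 0.8, 15.8]
width: -0.0002
finger_force: 7.4
```

Request:
send_rows:
  steps:
    - [0, 0, 0, 0, 0, 0.05, 1]
    - [0, 0, 0, 0, 0, 0.1, 1]
    - [0, 0, 0, 0, 0, 0.1, 1]
    - [0, 0, 0, 0, 0, 0.1, 1]

```text
t: 21.78
eef_pos: [0.5059, -0.0353, 0.2347]
eef_rot: [3.141, 0.002, -0.058]
ft_force: [-8.6, 1.6, 20.7]
width: 0.0002
finger_force: 10.4
```

Request:
send_rows:
  steps:
    - [0, 0, 0, 0, 0, -0.2, 1]
    - [0, 0, 0, 0, 0, -0.5, 1]
    - [0, 0, 0, 0, 0, -1.5, 1]
    - [0, 0, 0, 0, 0, -4, 1]
    - [0, 0, 0, 0, 0, -6, 1]

```text
t: 22.2
eef_pos: [0.5058, -0.0354, 0.2928]
eef_rot: [3.141, 0.0, -0.058]
ft_force: [1.0, -1.0, -0.0]
width: 0.0002
finger_force: 0.0
```

Request:
send_rows:
  steps:
    - [0, 0, 0, -2, 0, 0, 1]
    - [0, 0, 0, -3, 0, 0, 1]
    - [0, 0, 0, -3, 0, 0, 1]
    - [0, 0, 0, -3, 0, 0, 1]

```text
t: 22.53
eef_pos: [0.475, -0.0335, 0.2916]
eef_rot: [3.141, 0.001, -0.058]
ft_force: [-0.1, 0.2, 0.9]
width: -0.0001
finger_force: 0.0
```

Run:
```python
from h import *
plan([])
save('wrist','w7'); save('top','t7')
a=cv2.imread('pics/w7.png'); b=cv2.imread('pics/t7.png'); b0=cv2.imread('pics/t0.png')
c=lambda i:cv2.resize(i[125:265,185:345],(400,350),interpolation=cv2.INTER_CUBIC)
top=np.hstack([c(b0),c(b)])
cv2.imwrite('pics/f7.png',np.vstack([top,cv2.resize(a[60:185,80:480],(800,250),interpolation=cv2.INTER_CUBIC)]))
```

```text
t 22.53 pos [ 0.475  -0.0335  0.2916] rpy [ 1.7998e+02  7.0000e-02 -3.3300e+00] q [-0.16  0.17  2.06 -0.    0.91  1.47] F [-0.1  0.2  0.9] w -0.0001
```

View pics/f7.png

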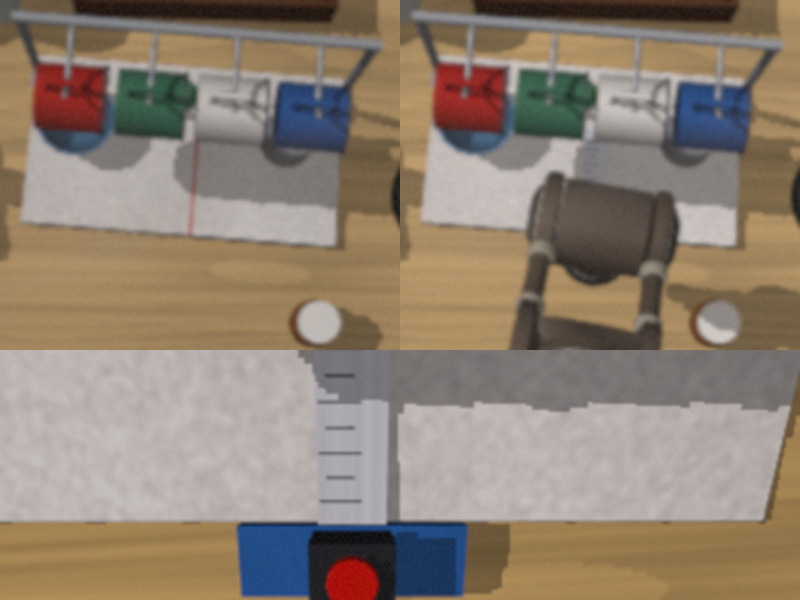

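The final view shows the stock tight and even along the board edge (rows 522–524), the line hidden under the blade, the button released, and the mugs, bowl, tin and jar where they were.

```bash
python3 -c "
from h import *
print(close_job())"
```

```text
the job is handed in; nothing more can be done
None
```

The square is flush against the board's front edge with its blade hiding the red line, the zero button was pressed fully down and released, and the job is handed in at about 22.5 s; the mugs, bowl, tin and jar look unmoved, and the stopper is hidden from the last cameras but nothing went near it.

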